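# Right the fallen light sensor, then hold the reference lamp's sprung shutter half open

### The job

One of the three light sensors in the test lane has fallen over: stand it back up, lens on top, on the pale strip in the row where it lies, and let go of it, without toppling or shoving its neighbours or the other loose things on the bench. Then, for the half-brightness reading, slide the reference lamp's sprung shutter open by its yellow tab to half its travel (white pointer in the green band), never past three quarters. Finish while still holding the shutter there against its spring: do not let go.

Things in the scene. Friction and masses are not known exactly. Their poses are not given: they have to be found in the camera images.
- fallen: The fallen light sensor: steel cylinder, 40 mm across, 64 mm long, 0.15 to 0.31 kg, blue band near the lens end, amber lens dome 12 mm high on that end. Origin: on the axis, 32 mm from the flat foot; z towards the lens. Lies on the deck (origin 28 mm above the table) across the lane, lens away from the robot within 35 degrees. Upright on the deck: origin 40 mm above the table.
- sensor_a: An identical sensor standing upright in the lane, its origin again at the middle of the 64 mm body, z towards the lens. To be left as it is.
- sensor_b: As sensor_a, the other standing neighbour.
- lane: Test lane, fixed: flat black deck 150 mm (x) by 380 mm (y, along the row), top 8 mm above the table, rim 4 mm higher; pale strip 56 mm wide, level with the deck, along its middle (y axis). Origin: centre of the underside, z up. x points away from the robot within 10 degrees. Sensors in a row about 120 mm apart. Left or right of the lamp.
- lamp: Reference lamp, fixed: grey box 160 mm (x) by 220 mm (y), 90 mm high; on top two aluminium rails along y, 106 mm apart inside, tops 100 mm above the table. Origin: centre of the underside, z up. y: the way the shutter opens, leftwards seen from the robot within 15 degrees. On each rail a green band (12 mm) marks half travel; a red one begins at three quarters.
- shutter (a joint): Opening of the sprung shutter in m, along the lamp's +y: 0 shut, 0.060 fully open, half travel 0.030 (middle of the green band, which is 0.024 to 0.036), three quarters 0.045. The spring pushes it shut: 4.5 N shut, 9 N at half travel, 13.5 N fully open (150 N/m), little friction; let go, it snaps shut.
- shutter_tab (a point): Middle of the top of the yellow tab on the shutter, moving with it: upright block 12 mm thick (lamp y), 30 mm wide (lamp x), from 97 to 138 mm above the table, on the flat dark shutter plate. Shut, it is at x 0, y -15 mm in the lamp's frame. The top is free on both sides of it. White pointer lines on the plate are in line with the tab's middle.
- cleaner: A small closed bottle, 44 mm in diameter, 95 mm tall, standing loose at the left of the bench; origin at the centre of its underside. To be left alone.
- screwdriver: A screwdriver about 160 mm long lying loose close in front of the robot; to be left alone.
- carton: A cardboard box 100 x 80 x 50 mm standing loose at the right of the bench; origin at the centre of its underside. To be left alone.
- screw_tray: A clear loose tray 90 x 120 mm, 30 mm high, behind the lane and the lamp; origin at the centre of its underside. To be left alone.

How it is judged:
By the outcome, as a careful person would: the job done as asked, in the order asked, and still so for the second after the job is handed in, while the arm keeps its last pose, push and grip.
It also fails if it takes over 56 s, if anything falls off the work surface, if the arm or the gripper's body presses on something with over 40 N, if the wrist force passes 120 N, or if a joint passes its speed limit or range.

### The arm

A 6-joint arm with a two-finger parallel gripper is mounted at the origin on the work surface. World frame = base frame: x ahead of the robot, y to its left, z up, the work surface at z = 0. Lengths are in mm, angles in rad, forces in N, time in s.
With the tool pointing down it reaches from about 300 to 775 mm from the base axis. Payload 14.6 kg.
Tool frame: the origin (TCP) lies on the centre line of the jaws, within the pads' length; the fingertips stand 8 mm ahead of it and the grasp point (between the pads) lies 11 mm behind it; z points along the fingers, y is the direction in which the jaws open and shut (so a half turn about z gives the same grasp; the last joint's range is limited). The gripper opens to 94 mm and grips with 3 to 60 N. Pads are 16 mm wide; open, the fingers measure 119 mm over their backs; the gripper's body (75 mm by 177 mm) begins 78 mm behind the grasp point.
Start: joints at [-1.27, 0.3, 1.521, -0, 1.321, -0.067], TCP at [197.752, -513.209, 213.446] pointing down, gripper open.
Joint ranges: [-3.03, 3.03], [-0.79, 2.21], [0.23, 2.52], [-1.04, 4.18], [0, 3.07], [-2.55, 2.55]. Speed limits (rad/s): [2.22, 2.22, 2.57, 3.14, 3.14, 3.14].

### API

Orientations are given as [roll, pitch, yaw] about the fixed x, y, z axes, in that order (R = Rz(yaw) Ry(pitch) Rx(roll)).
In Python, from cell import read_state, cams, manip gives the robot as it stands.
- The arm moves only by the shell command python3 -m handwheel 'ROWS' [OPENING] [FORCE]. ROWS is JSON, a list of rows, each a list of 4 numbers: the shift along the tool's x, y, z in m, then the turn about the tool's z in degrees. In form: [[dx, dy, dz, turn], ...]. A call has 1 to 5 rows; each row is the pose to reach, as a shift and turn from the pose measured when the call began, along the tool's axes at that moment; what a row does not reach only later rows make up. A row lasts 1/8 s, in which the tool goes at most 62.5 mm and 10.7 degrees, less where a joint would pass 70% of its speed; a pose out of reach is approached as far as the arm can. A call with a gripper value outside its range is refused whole. OPENING is the closure, from 0 (fully open) to 1 (shut), set as the call begins (- or left out, the last holds). The fingers move at their own pace and stop on an object; FORCE is the grip in N (left out, the last holds). Time passes only in rows, so rows that repeat a pose let the fingers close. It gives the time, the measured TCP pose, the force and the opening at its end, in the units of the state.
- read_state(): the state, without advancing time (a new reading comes with each control period).
- cams.camera(name): name is "scene" or "side" or "wrist"; returns the picture (480x640x3 uint8, red, green, blue); there is no depth.
- cams.get_calibration(name): a dict with "vertical_fov" (degrees; the focal length in pixels is half the picture's height over the tangent of half this angle, whatever the lens; pixels are square), "cx", "cy" (the principal point, pixels), "dist_coeffs" ([k1, k2, p1, p2, k3] as OpenCV has them; the pictures are not rectified), "R" (3x3) and "t" (3): a world point X has camera coordinates R X + t. Camera axes: x right, y down, z forward; pixel columns grow to the right and rows downward; lengths in mm; the calibration is good to about 2 mm. A picture is of the moment at which its call begins: read the wrist's pose just before it. get_calibration takes no time and is no camera call; for the wrist camera it gives the pose at the moment of the call.
- manip.sign_off(): hands the job in, once; it reports no verdict.
The state is a dict: "clock": time; "joints": joint angles; "qd": joint speeds; "effort": joint torques, N m; "eef_pos": TCP position; "eef_rot": TCP orientation; "wrist_force": force on the tool from outside, world axes, zero at the start; "moment": the same for the moment, N m; "finger_gap": finger opening in mm.
Only numpy, scipy, OpenCV 4.12 (cv2) and the standard library are available. Lean on these libraries where they do the work, as an engineer would, in place of code of your own. Each camera call takes 0.05 s, during which the arm holds its last target. There are 200 camera calls.

## Working session

There is one attempt and no reset: what is moved stays moved. The work goes in short steps, Python scripts to look and compute and a shell command to move; the robot and the scene stay as the last step left them, time stands still between calls to the robot, and variables do not carry over. Pictures are saved under pics/ and viewed, about 8 in all and at most 12, crops included, and the job is handed in when it is done.

```bash
mkdir -p pics; ls; python3 - <<'E'
from cell import read_state,cams
import cv2,numpy as np
print(read_state())
for n in ("scene","side"):
    im=cams.camera(n); cv2.imwrite(f"pics/{n}0.png",im[:,:,::-1])
    c=cams.get_calibration(n); print(n,c)
print(cams.get_calibration("wrist"))
E
```

```text
pics
{'clock': 0.0, 'joints': array([-1.26961165e+00,  3.00481463e-01,  1.52160137e+00, -1.12849551e-05,
        1.32074653e+00, -6.65740858e-02]), 'qd': array([-0.00078682, -0.00013592,  0.00035679, -0.00014818, -0.00155998,
        0.00069313]), 'effort': array([-8.55256494e-04, -5.31812525e+01, -3.52735126e+01,  7.08008185e-02,
        2.44121393e-02, -9.45766601e-05]), 'eef_pos': array([ 197.66491458, -512.95850067,  212.87207584]), 'eef_rot': array([-3.14035796e+00, -7.13655440e-05,  3.67761516e-01]), 'wrist_force': array([ 0.11343167,  0.39303653, -0.23879826]), 'moment': array([-0.02108275, -0.03216552, -0.02127914]), 'finger_gap': 94.5078083243181}
scene {'vertical_fov': 55.71208752265266, 'cx': 312.7232985416087, 'cy': 246.343629160683, 'dist_coeffs': array([-0.10994142,  0.        ,  0.        ,  0.        ,  0.        ]), 'R': array([[-0.86424362,  0.50277289,  0.01738911],
       [ 0.36998973,  0.65865625, -0.65519428],
       [-0.34086737, -0.55981369, -0.75526027]]), 't': array([ 507.8700643 , -121.52426535, 1490.96087082])}
side {'vertical_fov': 44.27947720406305, 'cx': 313.616423330807, 'cy': 231.53748111723857, 'dist_coeffs': array([-0.0427975,  0.       ,  0.       ,  0.       ,  0.       ]), 'R': array([[-0.89781727, -0.44031983,  0.00652719],
       [-0.2982975 ,  0.59719484, -0.74456492],
       [ 0.32394869, -0.67043029, -0.66751814]]), 't': array([ 507.87813909,  275.24909491, 1391.73194449])}
{'vertical_fov': 64.9885349754515, 'cx': 318.13311614021865, 'cy': 233.7759915974747, 'dist_coeffs': array([-0.00388765,  0.        ,  0.        ,  0.        ,  0.        ]), 'R': array([[ 3.59847321e-01, -9.33011056e-01, -5.24830287e-04],
       [-8.95992270e-01, -3.45726541e-01,  2.78695195e-01],
       [-2.60207145e-01, -9.98174752e-02, -9.60379463e-01]]), 't': array([-548.56882739,  -28.35503004,  392.30561751])}
```

View pics/scene0.png

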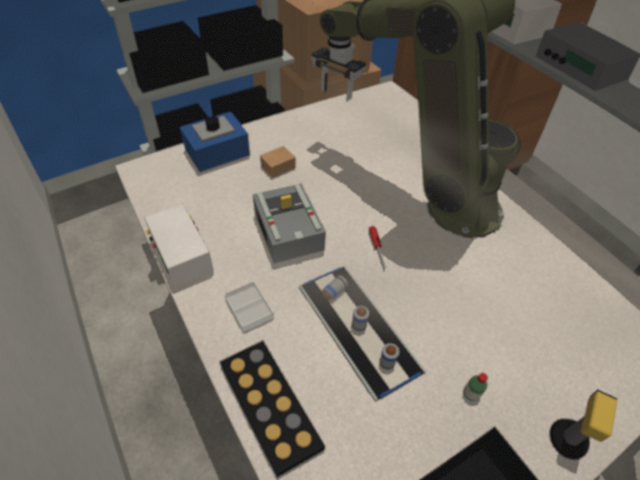

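View pics/side0.png

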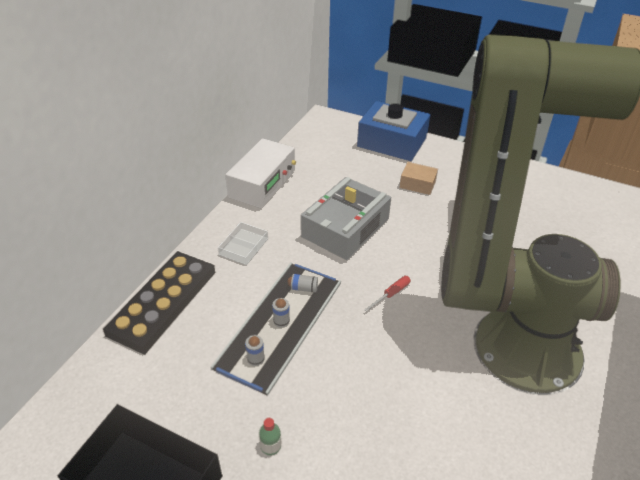

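The side view shows the fallen sensor at the lamp end of the lane, at about (303,283), with the lens to the left (away from the robot). The standing sensors are at about (281,312) and (255,348), the lamp at (346,215) with its tab at (350,194). In the scene view the fallen sensor is at (336,287) and the tab at (286,201). I'll triangulate roughly, then look from the wrist.

```bash
cat > h.py <<'E'
import numpy as np,cv2
from cell import cams,read_state
def K(c):
    f=240/np.tan(np.radians(c["vertical_fov"])/2)
    return np.array([[f,0,c["cx"]],[0,f,c["cy"]],[0,0,1.]])
def ray(c,p):
    n=cv2.undistortPoints(np.array([[p]],float),K(c),np.array(c["dist_coeffs"]))[0,0]
    R=np.array(c["R"]);return -R.T@c["t"],R.T@np.array([n[0],n[1],1.])
def plane(c,p,z):
    o,d=ray(c,p);return (o+d*(z-o[2])/d[2])
def tri(cs,ps):
    A=np.zeros((3,3));b=np.zeros(3)
    for c,p in zip(cs,ps):
        o,d=ray(c,p);d/=np.linalg.norm(d);M=np.eye(3)-np.outer(d,d);A+=M;b+=M@o
    return np.linalg.solve(A,b)
def proj(c,X):
    return cv2.projectPoints(np.array([X],float).reshape(-1,1,3),cv2.Rodrigues(np.array(c["R"]))[0],np.array(c["t"]),K(c),np.array(c["dist_coeffs"]))[0][:,0]
E
python3 - <<'E'
from h import *
np.set_printoptions(precision=1,suppress=True)
S=cams.get_calibration("scene");D=cams.get_calibration("side")
for n,a,b,z in [("fallen",(336,287),(303,283),28),("s1",(361,311),(281,299),76),("s2",(390,349),(255,341),76),("tabtop",(286,195),(350,188),138),
 ("laneFarR",(302,287),(292,265),12),("laneNearR",(343,268),(340,282),12),("laneNearL",(423,372),(265,386),12),("laneFarL",(380,397),(215,370),12),("bottletop",(482,378),(269,424),95),("tray",(249,306),(243,243),15)]:
    print(n,tri([S,D],[a,b]),plane(S,a,z),plane(D,b,z))
print("tcp in wrist cam",proj(cams.get_calibration("wrist"),read_state()["eef_pos"]), "cam pos",ray(cams.get_calibration("wrist"),(320,240))[0])
E
```

```text
fallen [558.   74.7  32.6] [555.   69.6  28. ] [559.9  73.6  28. ]
s1 [560.8 190.3  80.2] [560.5 191.5  76. ] [562.7 183.3  76. ]
s2 [557.9 313.2  69.7] [560.3 314.6  76. ] [555.2 318.2  76. ]
tabtop [ 557.3 -210.   141.3] [ 554.5 -216.5  138. ] [ 558.4 -210.4  138. ]
laneFarR [627.    7.7   3.2] [630.3  13.7  12. ] [622.8  14.8  12. ]
laneNearR [487.4   3.2  -2.1] [494.7  13.2  12. ] [482.5  14.4  12. ]
laneNearL [499.7 382.2  18.4] [498.5 384.4  12. ] [501.5 374.3  12. ]
laneFarL [625.8 383.    5.9] [627.3 382.9  12. ] [623.1 388.1  12. ]
bottletop [424.9 486.2  84.3] [431.2 488.1  95. ] [421.5 491.4  95. ]
tray [785.1  -1.5  11.3] [785.8   0.6  15. ] [782.8   2.   15. ]
tcp in wrist cam [[320.4 296.5]] cam pos [ 274.1 -482.5  384.4]
```

```bash
python3 -m handwheel '[[0.06,-0.022,-0.004,4],[0.118,-0.044,-0.008,8],[0.175,-0.066,-0.012,12],[0.233,-0.088,-0.016,16],[0.29,-0.108,-0.02,21]]' 0.3
```

```text
clock: 0.72
eef_pos: [430.7, -306.3, 233.1]
eef_rot: [-3.141, 0.0, -0.001]
wrist_force: [0.7, -1.4, 0.5]
finger_gap: 65.5
```

```bash
python3 -m handwheel '[[0.04,-0.04,0,0],[0.08,-0.08,0,0],[0.1,-0.095,0,0],[0.1,-0.095,0,0]]'; python3 - <<'E'
from cell import *
import cv2,pickle
c=cams.get_calibration("wrist");im=cams.camera("wrist");cv2.imwrite("pics/w1.png",im[:,:,::-1]);pickle.dump(c,open("w1.pkl","wb"))
E
python3 -m handwheel '[[0,-0.06,0,0],[0,-0.12,0,0],[0,-0.18,0,0],[0,-0.23,0,0],[0,-0.27,0,0]]'
python3 -m handwheel '[[0,-0.01,0,0],[0,-0.01,0,0],[0,-0.01,0,0]]'; python3 - <<'E'
from cell import *
import cv2,pickle
c=cams.get_calibration("wrist");im=cams.camera("wrist");cv2.imwrite("pics/w2.png",im[:,:,::-1]);pickle.dump(c,open("w2.pkl","wb"))
E
```

```text
clock: 1.23
eef_pos: [531.4, -210.3, 232.5]
eef_rot: [-3.14, 0.001, 0.001]
wrist_force: [-0.9, -0.1, -0.3]
finger_gap: 65.7
clock: 1.9
eef_pos: [530.1, 59.4, 233.2]
eef_rot: [-3.14, 0.001, -0.001]
wrist_force: [0.8, -0.6, 0.4]
finger_gap: 65.7
clock: 2.28
eef_pos: [530.2, 67.9, 233.2]
eef_rot: [-3.141, 0.001, -0.003]
wrist_force: [-0.3, 0.0, -0.1]
finger_gap: 65.7
```

View pics/w1.png

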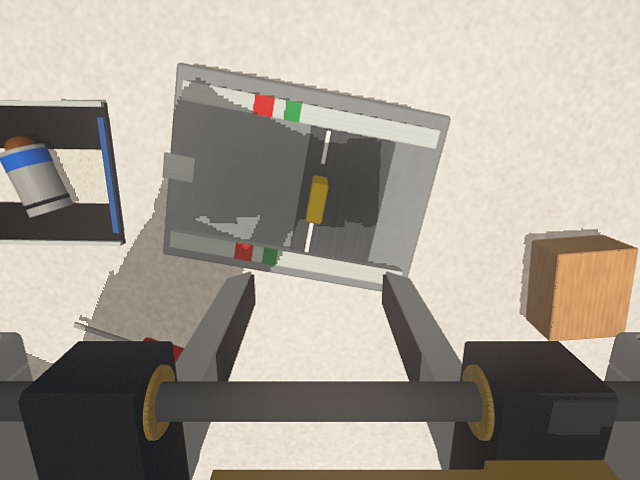

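View pics/w2.png

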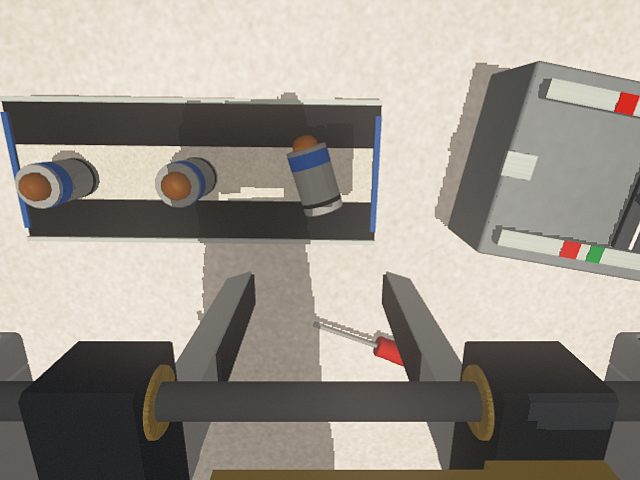

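Wrist view 2: the fallen sensor's axis runs from the foot centre at about (322,209) to the lens end of the body at about (307,151). The pale strip's edges are at v≈146 and 201, and the neighbours stand clear to the left. Wrist view 1: the tab is at about (317,200), with pointer lines from (328,131) to (308,251).

```bash
python3 - <<'E'
from h import *
import pickle
np.set_printoptions(precision=1,suppress=True)
w1=pickle.load(open("w1.pkl","rb"));w2=pickle.load(open("w2.pkl","rb"))
im=cv2.imread("pics/w1.png");h=cv2.cvtColor(im,cv2.COLOR_BGR2HSV)
m=cv2.inRange(h,(20,120,60),(32,255,255))[:300]
for c in cv2.findContours(m,0,2)[0]:
    if cv2.contourArea(c)>60:
        r=cv2.minAreaRect(c);print("yellow",r,[plane(w1,p,138)[:2] for p in cv2.boxPoints(r)], h[185:220:8,317,:].tolist())
P=[plane(w1,p,98) for p in ((328,131),(308,251))];print("pointer",P,np.degrees(np.arctan2(*(P[0]-P[1])[1::-1])))
# lamp box top z=90 corners
for p in ((180,64),(449,117),(404,291),(164,254)): print("lamp",plane(w1,p,90))
f,l=plane(w2,(322,209),30),plane(w2,(307.5,151),30)
d=l-f;print("foot",f,"lens end",l,np.linalg.norm(d),np.degrees(np.arctan2(d[1],d[0])),"mid",(f+l)/2)
for p in ((304,213),(341,205),(288,158),(327,145)): print("sil",plane(w2,p,30))
for p in ((365,148),(365,203),(130,145),(130,200)): print("strip",plane(w2,p,8))
for p in ((380,100),(375,240),(2,100),(28,237)): print("rim",plane(w2,p,12))
im=cv2.imread("pics/w2.png");h=cv2.cvtColor(im,cv2.COLOR_BGR2HSV)
m=cv2.inRange(h,(105,120,60),(125,255,255))[:300]
for c in cv2.findContours(m,0,2)[0]:
    if cv2.contourArea(c)>100: print("blue",cv2.boundingRect(c),cv2.minAreaRect(c))
E
```

```text
yellow ((317.031982421875, 199.32400512695312), (16.994117736816406, 47.31520462036133), 10.30484676361084) [array([ 545.5, -198.9]), array([ 579.3, -205.1]), array([ 577.2, -216.9]), array([ 543.3, -211.1])] [[23, 185, 153], [23, 185, 154], [23, 184, 155], [23, 185, 152], [23, 183, 153]]
pointer [array([ 608.1, -216.4,   98. ]), array([ 508.9, -200.2,   98. ])] -9.314681032250865
lamp [ 657.6 -102.5   90. ]
lamp [ 618.9 -312.8   90. ]
lamp [ 467.9 -286.8   90. ]
lamp [503.1 -72.8  90. ]
foot [529.2  65.4  30. ] lens end [586.9  79.6  30. ] 59.42708989383695 13.773928195181515 mid [558.1  72.5  30. ]
sil [525.1  83.8  30. ]
sil [533.3  46.2  30. ]
sil [580.3  98.7  30. ]
sil [592.6  60.6  30. ]
strip [588.4  21.1   8. ]
strip [530.8  19.2   8. ]
strip [592.  262.5   8. ]
strip [534.6 270.6   8. ]
rim [634.7   8.3  12. ]
rim [490.6   7.5  12. ]
rim [635.9 381.1  12. ]
rim [494.7 386.   12. ]
blue (19, 197, 11, 31) ((24.239023208618164, 211.9487762451172), (31.429367065429688, 4.819169521331787), 77.90524291992188)
blue (38, 162, 35, 45) ((57.602840423583984, 180.18264770507812), (45.88028335571289, 24.760095596313477), 69.59011840820312)
blue (175, 161, 30, 41) ((193.07003784179688, 177.36154174804688), (43.829219818115234, 18.138587951660156), 62.850318908691406)
blue (288, 148, 42, 24) ((308.9235534667969, 160.05516052246094), (14.615474700927734, 39.789886474609375), 72.6459732055664)
blue (371, 116, 10, 116) ((375.11865234375, 173.39401245117188), (4.8655242919921875, 115.15542602539062), 3.224522590637207)
blue (1, 111, 17, 66) ((9.588993072509766, 143.3795166015625), (65.68543243408203, 5.544295787811279), 78.43986511230469)
```

```bash
python3 -m handwheel '[[0.022,-0.004,0.03,-7],[0.0445,-0.0087,0.08,-14],[0.0445,-0.0087,0.13,-14],[0.0445,-0.0087,0.16,-14],[0.0445,-0.0087,0.16,-14]]'; python3 - <<'E'
from h import *
import pickle
np.set_printoptions(precision=1,suppress=True)
c=cams.get_calibration("wrist");print(read_state()["eef_pos"],read_state()["eef_rot"]);im=cams.camera("wrist");cv2.imwrite("pics/w3.png",im[:,:,::-1]);pickle.dump(c,open("w3.pkl","wb"))
E
```

```text
clock: 2.95
eef_pos: [573.5, 75.7, 71.2]
eef_rot: [-3.14, 0.005, 0.241]
wrist_force: [0.6, -0.5, -0.1]
finger_gap: 65.7
[573.5  75.7  71.2] [-3.1  0.   0.2]
```

View pics/w3.png

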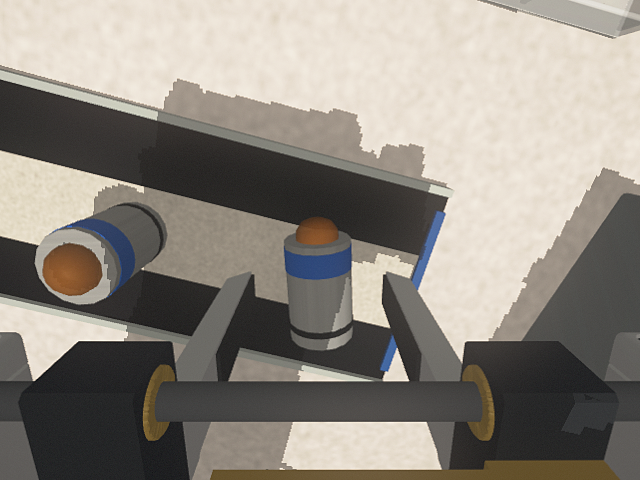

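Sensor is centred between the jaws and aligned. The lens end of the body is at about (318,241) and the foot at about (322,338).

```bash
python3 - <<'E'
from h import *
import pickle
np.set_printoptions(precision=1,suppress=True)
c=pickle.load(open("w3.pkl","rb"))
a=.241;T=np.array([573.5,75.7])
for n,p,z in(("lensL",(285,246),28),("lensR",(352,243),28),("footL",(291,341),28),("footR",(353,334),28),("topfoot",(321,333),48),("topblueend",(318,251),48)):
    X=plane(c,p,z);d=X[:2]-T;print(n,X,"tool x,y",d@[np.cos(a),np.sin(a)],d@[np.sin(a),-np.cos(a)])
E
```

```text
lensL [580.1  99.1  28. ] tool x,y 11.990021028543131 -21.12122978142814
lensR [591.5  60.6  28. ] tool x,y 13.895775998943575 18.945425703287572
footL [517.7  81.4  28. ] tool x,y -52.80535942875454 -18.860905895523747
footR [532.3  43.8  28. ] tool x,y -47.63330068977936 21.158856677945366
topfoot [539.8  67.   48. ] tool x,y -34.79520630445445 0.4214576291110264
topblueend [588.5  80.7  48. ] tool x,y 15.757366353686846 -1.3195381907981243
```

```bash
python3 -m handwheel '[[-0.001,0,0.025,1],[-0.001,0,0.045,1],[-0.001,0,0.05,1],[-0.001,0,0.05,1]]'; python3 -m handwheel '[[0,0,0,0],[0,0,0,0],[0,0,0,0],[0,0,0,0]]' 1 8
```

```text
clock: 3.5
eef_pos: [574.2, 75.6, 24.6]
eef_rot: [-3.14, 0.0, 0.223]
wrist_force: [0.6, 0.4, -0.2]
finger_gap: 65.6
clock: 4.0
eef_pos: [574.3, 75.7, 24.9]
eef_rot: [-3.14, -0.0, 0.223]
wrist_force: [-0.6, 0.2, 3.4]
finger_gap: 40.5
```

```bash
python3 -m handwheel '[[0,0,-0.015,0],[0,0,-0.03,0],[0,0,-0.045,0],[0,0,-0.06,0],[0,0,-0.06,0]]'; python3 - <<'E'
from h import *
D=cams.get_calibration("side");p=proj(D,read_state()["eef_pos"])[0].astype(int);print(p)
im=cams.camera("side")[:,:,::-1];x,y=p
a=cv2.resize(im[y-60:y+60,x-80:x+80],(640,480),interpolation=2);cv2.imwrite("pics/s4.png",a)
E
```

```text
clock: 4.62
eef_pos: [575.0, 75.6, 86.5]
eef_rot: [-3.141, -0.003, 0.223]
wrist_force: [-0.0, 0.2, -1.4]
finger_gap: 39.4
[297 265]
```

View pics/s4.png

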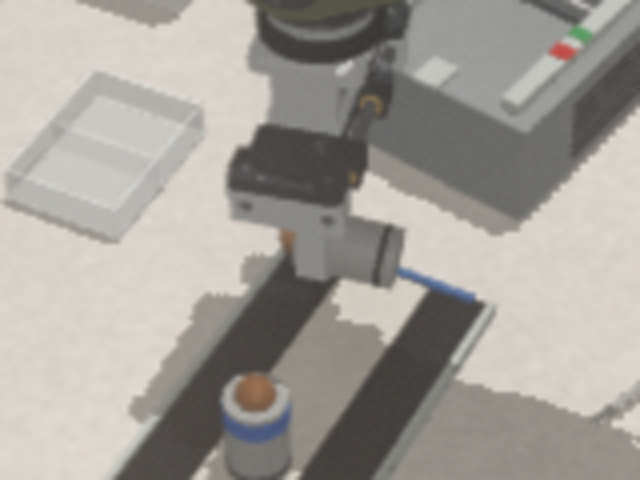

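Lifted but barely drooped. I'll shift, lower so the foot nearly rests on the deck, then ease the grip so that it swings.

```bash
python3 -m handwheel '[[0.01,0,0.01,0],[0.022,0,0.03,0],[0.022,0,0.044,0],[0.022,0,0.048,0],[0.022,0,0.048,0]]'; python3 -m handwheel '[[0,0,0,0],[0,0,0,0],[0,0,-0.004,0],[0,0,-0.008,0],[0,0,-0.012,0]]' 1 4;python3 -m handwheel '[[0,0,-0.005,0],[0,0,-0.01,0],[0,0,-0.015,0],[0,0,-0.015,0]]'; python3 - <<'E'
from h import *
D=cams.get_calibration("side");p=proj(D,read_state()["eef_pos"])[0].astype(int);print(p)
im=cams.camera("side")[:,:,::-1];x,y=p
a=cv2.resize(im[y-45:y+45,x-60:x+60],(480,360),interpolation=2)
w=cv2.resize(cams.camera("wrist")[180:480,120:520,::-1],(320,240))
o=np.zeros((360,800,3),np.uint8);o[:,:480]=a;o[:240,480:]=w
cv2.imwrite("pics/s5.png",o)
E
```

```text
clock: 5.3
eef_pos: [595.8, 80.5, 37.3]
eef_rot: [-3.141, -0.001, 0.223]
wrist_force: [0.1, 0.5, -0.9]
finger_gap: 39.8
clock: 5.92
eef_pos: [595.9, 80.5, 49.8]
eef_rot: [-3.141, -0.001, 0.223]
wrist_force: [0.4, -0.5, -0.9]
finger_gap: 39.5
clock: 6.42
eef_pos: [596.1, 80.5, 65.2]
eef_rot: [-3.141, -0.002, 0.223]
wrist_force: [0.9, -0.2, -2.1]
finger_gap: 39.5
[288 269]
```

View pics/s5.png

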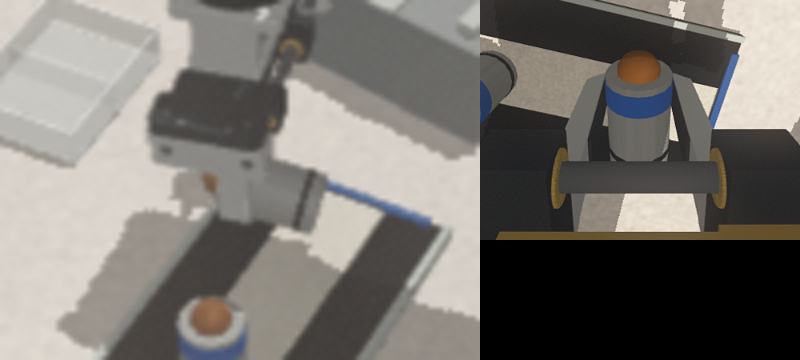

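```bash
cat > snap.py <<'E'
import sys
from h import *
D=cams.get_calibration("side");x,y=proj(D,read_state()["eef_pos"])[0].astype(int)
a=cv2.resize(cams.camera("side")[y-45:y+45,x-60:x+60,::-1],(480,360),interpolation=2)
w=cv2.resize(cams.camera("wrist")[180:480,120:520,::-1],(320,240))
o=np.zeros((360,800,3),np.uint8);o[:,:480]=a;o[:240,480:]=w
cv2.imwrite("pics/%s.png"%sys.argv[1],o)
# blue band of held sensor in the wrist image: droop indicator
h=cv2.cvtColor(w,cv2.COLOR_BGR2HSV);m=cv2.inRange(h,(105,120,40),(125,255,255));m[:,:110]=0;m[:,205:]=0
am=cv2.inRange(h,(5,120,60),(15,255,255));am[:,:110]=0;am[:,205:]=0;am[150:]=0
print("blue",cv2.boundingRect(m),"amber",cv2.boundingRect(am))
E
python3 -m handwheel '[[0,0,0.01,0],[0,0,0.01,0],[0,0,0.01,0],[0,0,-0.03,0],[0,0,-0.03,0]]' 1 3; python3 snap.py s6
```

```text
clock: 7.15
eef_pos: [597.3, 80.6, 97.7]
eef_rot: [-3.141, -0.006, 0.223]
wrist_force: [-1.0, 0.6, -1.7]
finger_gap: 39.8
blue (124, 93, 69, 32) amber (137, 63, 44, 45)
```

View pics/s6.png

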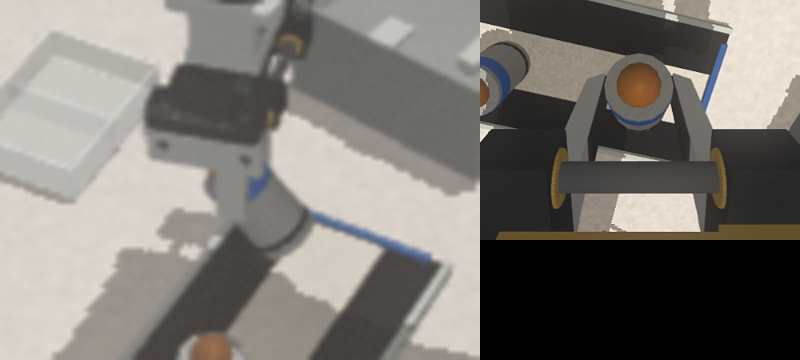

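```bash
python3 -m handwheel '[[0,0,0.012,0],[0,0,0.024,0],[0,0,0.024,0],[0,0,-0.016,0],[0,0,-0.016,0]]'; python3 snap.py s7;  python3 -m handwheel '[[0,0,0.02,0],[0,0,0.04,0],[0,0,0.04,0],[0,0,-0.01,0],[0,0,-0.01,0]]'; python3 snap.py s8
```

```text
clock: 7.88
eef_pos: [597.1, 80.5, 113.3]
eef_rot: [-3.141, -0.006, 0.223]
wrist_force: [1.0, -0.3, -1.5]
finger_gap: 39.9
blue (129, 107, 49, 17) amber (137, 66, 44, 44)
clock: 8.6
eef_pos: [597.4, 80.5, 124.4]
eef_rot: [-3.142, -0.008, 0.223]
wrist_force: [0.2, -0.2, -2.8]
finger_gap: 40.3
blue (0, 0, 0, 0) amber (137, 69, 44, 44)
```

```bash
python3 -m handwheel '[[0,0,0.025,0],[0,0,0.045,0],[0,0,0.045,0],[0,0,-0.015,0],[0,0,-0.015,0]]'; python3 snap.py s9;  python3 -m handwheel '[[0,0,0.025,0],[0,0,0.05,0],[0,0,0.05,0],[0,0,-0.01,0],[0,0,-0.01,0]]'; python3 snap.py s10
```

```text
clock: 9.32
eef_pos: [597.6, 80.5, 140.5]
eef_rot: [3.141, -0.01, 0.223]
wrist_force: [-0.6, -0.1, -1.7]
finger_gap: 39.9
blue (131, 55, 51, 17) amber (138, 71, 42, 43)
clock: 10.05
eef_pos: [597.6, 80.6, 151.1]
eef_rot: [3.141, -0.01, 0.223]
wrist_force: [0.5, -0.0, -1.3]
finger_gap: 40.1
blue (130, 54, 58, 20) amber (138, 71, 42, 44)
```

View pics/s10.png

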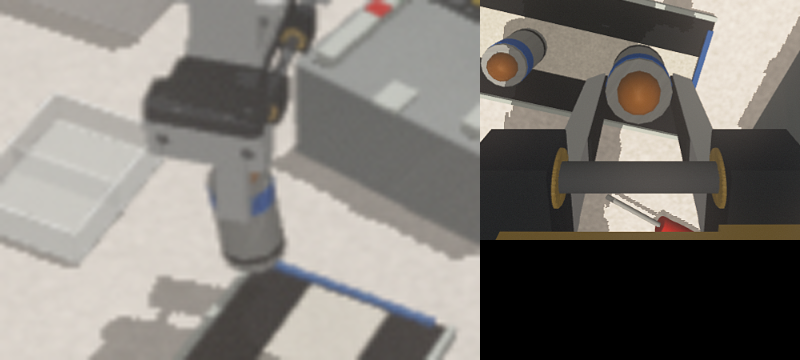

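```bash
python3 -m handwheel '[[-0.02,0,0.02,0],[-0.0386,0,0.045,0],[-0.0386,0,0.065,0],[-0.0386,0,0.075,0],[-0.0386,0,0.08,0]]' 1 4;  python3 -m handwheel '[[0,0,0.003,0],[0,0,0.006,0],[0,0,0.009,0],[0,0,0.012,0],[0,0,0.012,0]]'; python3 snap.py s11
```

```text
clock: 10.78
eef_pos: [558.1, 71.9, 65.7]
eef_rot: [-3.141, -0.002, 0.223]
wrist_force: [-0.2, -0.7, -1.8]
finger_gap: 39.7
clock: 11.4
eef_pos: [558.6, 72.0, 54.3]
eef_rot: [-3.141, -0.004, 0.223]
wrist_force: [-1.3, 0.2, 3.1]
finger_gap: 40.0
blue (124, 70, 67, 36) amber (137, 94, 44, 44)
```

View pics/s11.png

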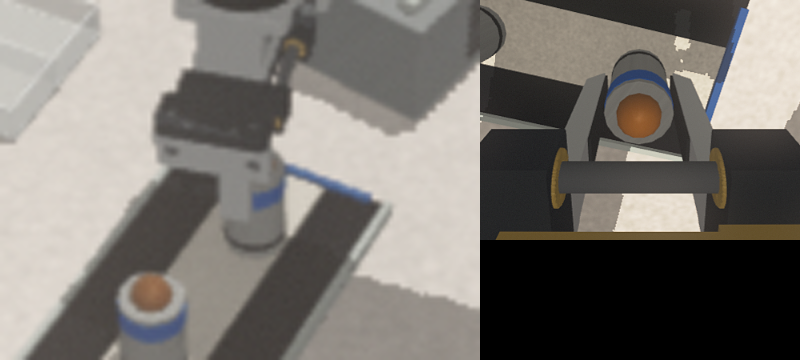

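```bash
python3 - <<'E'
from h import *
np.set_printoptions(precision=1,suppress=True)
c=cams.get_calibration("wrist");T=read_state()["eef_pos"];a=.223
for z in (74,78,82,86):
    d=(plane(c,(318.8,325),z)-T)[:2];print(z,d@[np.cos(a),np.sin(a)])
d=proj(c,[T+np.array([0,0,z]) for z in (0,20,30)]);print(d)
# side: dome hidden; foot & top outline
D=cams.get_calibration("side");p=proj(D,T);x,y=p[0].astype(int)
f=lambda u,v:(x-60+u/4,y-45+v/4)
print("foot mid@8",plane(D,f(253,243),8),"TCP",T)
v=proj(D,[[T[0],T[1],10],[T[0],T[1],72]]);print("upright axis dir in side",v[1]-v[0], "seen",(268-257)/4,(165-235)/4)
n=proj(D,[[561,190,10],[561,190,72]]);print("neigh",n)
E
```

```text
74 -4.800832339870212
78 -2.5283873395466836
82 -0.2559423392231556
86 2.0165026611004833
[[320.6 296.2]
 [320.8 315.7]
 [321.  327.2]]
foot mid@8 [548.8  77.5   8. ] TCP [558.5  72.   54.2]
upright axis dir in side [ -0.1 -16.9] seen 2.75 -17.5
neigh [[281.1 319.1]
 [280.3 302.3]]
```

```bash
python3 -m handwheel '[[0,0,0,0],[0,0,0,0],[0,0,0,0],[0,0,0,0]]' 0.3 5; python3 -m handwheel '[[0,0,-0.03,0],[0,0,-0.08,0],[0,0,-0.13,0],[0,0,-0.17,0],[-0.02,0,-0.18,0]]';python3 -m handwheel '[[0,0,0,0],[0,0,0,0],[0,0,0,0]]'; python3 - <<'E'
from h import *
import pickle
c=cams.get_calibration("wrist");pickle.dump(c,open("w4.pkl","wb"));w=cams.camera("wrist")[:,:,::-1]
s=cams.camera("side")[200:400,160:400,::-1]
o=np.zeros((560,800,3),np.uint8);o[:280,:640]=w[:280];o[280:,:336]=cv2.resize(s,(336,280),interpolation=2)
o[280:,336:]=cv2.resize(cams.camera("scene")[200:400,250:450,::-1],(464,280),interpolation=2)
cv2.imwrite("pics/c1.png",o)
E
```

```text
clock: 12.0
eef_pos: [558.5, 72.0, 54.2]
eef_rot: [-3.141, -0.003, 0.223]
wrist_force: [-0.6, -0.1, -0.8]
finger_gap: 65.7
clock: 12.62
eef_pos: [539.3, 67.4, 236.7]
eef_rot: [-3.142, -0.007, 0.223]
wrist_force: [-0.7, 1.4, 0.2]
finger_gap: 65.6
clock: 13.0
eef_pos: [539.4, 67.5, 235.8]
eef_rot: [-3.141, -0.006, 0.224]
wrist_force: [0.1, -0.1, -1.0]
finger_gap: 65.9
```

View pics/c1.png

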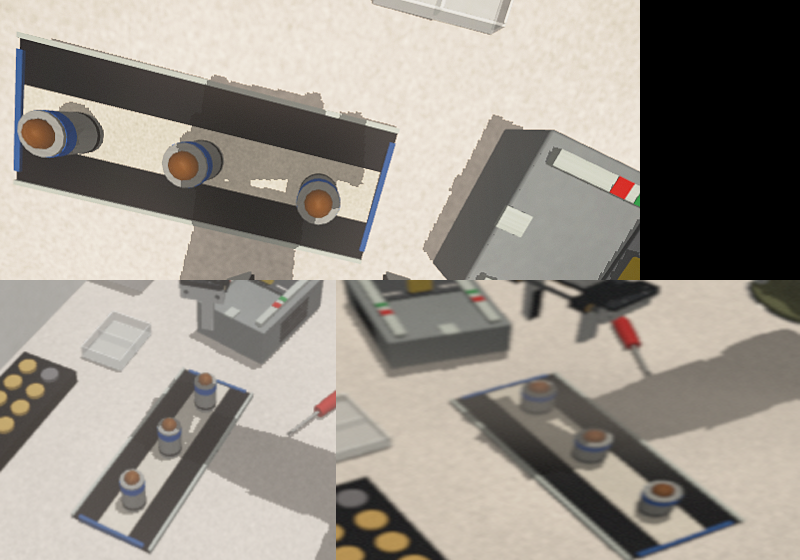

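All three sensors are upright. The restored one's dome is at (318,203) in the wrist picture. I'll check its offset from the strip's centreline and work out the move to the tab.

```bash
python3 - <<'E'
from h import *
import pickle
np.set_printoptions(precision=1,suppress=True)
c=pickle.load(open("w4.pkl","rb"))
for n,p in (("fallen",(318,203)),("mid",(183,165)),("left",(38,134))): print(n,plane(c,p,80))
print("head ring",plane(c,(318,200),72))
for p in ((371,171),(355,221),(277,148),(240,190)): print("strip",plane(c,p,8))
s=read_state();T=s["eef_pos"];a=s["eef_rot"][2]
for g in ((561,-208,190),):
    d=np.array(g)-T;print("tool",d[:2]@[np.cos(a),np.sin(a)],d[:2]@[np.sin(a),-np.cos(a)],-d[2],"turn",np.degrees(a)+9.5)
E
```

```text
fallen [555.1  72.4  80. ]
mid [561.7 192.9  80. ]
left [560.4 315.5  80. ]
head ring [556.2  72.6  72. ]
strip [586.9  22.4   8. ]
strip [530.7  25.4   8. ]
strip [588.2 123.5   8. ]
strip [536.5 153.5   8. ]
tool -39.91547122988214 273.4037469733715 46.04352789448768 turn 22.3059091180106
```

```bash
python3 -m handwheel '[[-0.008,0.055,0,5],[-0.016,0.11,0.01,10],[-0.024,0.165,0.02,15],[-0.032,0.22,0.03,20],[-0.04,0.273,0.046,22.8]]';python3 -m handwheel '[[0,0,0,0],[0,0,0,0]]'; python3 - <<'E'
from h import *
np.set_printoptions(precision=1,suppress=True)
c=cams.get_calibration("wrist");s=read_state();w=cams.camera("wrist")[:,:,::-1];cv2.imwrite("pics/w5.png",w)
print(s["eef_pos"],s["eef_rot"])
m=cv2.inRange(cv2.cvtColor(w,cv2.COLOR_BGR2HSV),(20,120,60),(32,255,255))[:330]
k=max(cv2.findContours(m,0,2)[0],key=cv2.contourArea);r=cv2.minAreaRect(k);print(r)
a=s["eef_rot"][2]
for p in [r[0],*cv2.boxPoints(r)]:
    d=(plane(c,p,138)-s["eef_pos"])[:2];print(d@[np.cos(a),np.sin(a)],d@[np.sin(a),-np.cos(a)])
E
```

```text
clock: 13.78
eef_pos: [561.2, -209.5, 189.5]
eef_rot: [-3.139, -0.006, -0.177]
wrist_force: [0.1, 0.3, 0.2]
finger_gap: 65.5
clock: 14.02
eef_pos: [561.3, -209.2, 189.4]
eef_rot: [-3.139, -0.006, -0.177]
wrist_force: [-0.4, 0.1, 0.6]
finger_gap: 66.0
[ 561.3 -209.2  189.4] [-3.1 -0.  -0.2]
((319.0, 255.5), (59.0, 18.0), 90.0)
3.06342985619618 -0.9541820581385252
22.146821996934996 -6.4845575772581014
22.158545278671884 4.537805028470767
-16.900947881233904 4.8313111155328174
-16.918617434290564 -6.701011417863254
```

```bash
python3 -m handwheel '[[0,-0.001,0.03,0],[0,-0.001,0.055,0],[0,-0.001,0.066,0],[0,-0.001,0.067,0],[0,-0.001,0.067,0]]';python3 -m handwheel '[[0,0,0,0],[0,0,0,0],[0,0,0,0],[0,0,0,0],[0,0,0,0]]' 1 35
```

```text
clock: 14.7
eef_pos: [562.6, -207.4, 123.9]
eef_rot: [-3.139, -0.008, -0.175]
wrist_force: [0.9, 0.2, 0.1]
finger_gap: 65.6
clock: 15.32
eef_pos: [562.6, -207.4, 123.9]
eef_rot: [-3.139, -0.008, -0.175]
wrist_force: [0.6, 0.2, -0.3]
finger_gap: 19.6
```

```bash
python3 -m handwheel '[[0,0,0,0],[0,0,0,0],[0,0,0,0]]'
```

```text
clock: 15.7
eef_pos: [562.5, -207.9, 123.9]
eef_rot: [-3.14, -0.008, -0.176]
wrist_force: [-1.7, -5.4, -1.0]
finger_gap: 11.9
```

```bash
python3 -m handwheel '[[0,-0.008,0,0],[0,-0.016,0,0],[0,-0.023,0,0],[0,-0.029,0,0],[0,-0.029,0,0]]';python3 -m handwheel '[[0,0,0,0],[0,0,0,0]]'; python3 - <<'E'
from h import *
w=cams.camera("wrist")[100:400,120:520,::-1];cv2.imwrite("pics/w6.png",cv2.resize(w,(800,600)))
E
```

```text
clock: 16.32
eef_pos: [567.7, -180.0, 123.9]
eef_rot: [-3.141, -0.009, -0.176]
wrist_force: [0.6, -9.1, -2.5]
finger_gap: 11.5
clock: 16.58
eef_pos: [567.5, -180.9, 123.9]
eef_rot: [3.141, -0.009, -0.176]
wrist_force: [-0.8, -8.2, -1.0]
finger_gap: 11.6
```

View pics/w6.png

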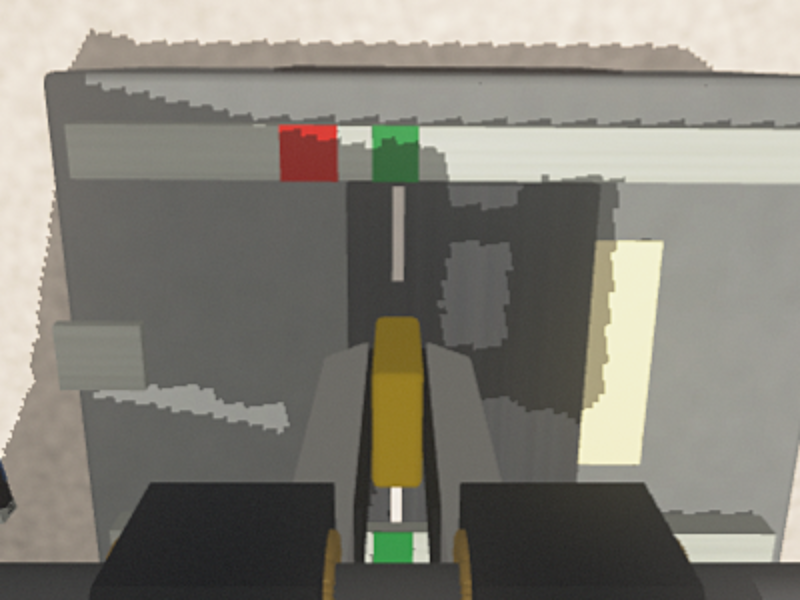

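The pointer at u≈398 sits within the green band (372–419, centre 395.5). I'll add a small nudge to offset sag, run a last check, then hand in.

```bash
python3 -m handwheel '[[0,-0.0015,0,0],[0,-0.0015,0,0],[0,-0.0015,0,0],[0,-0.0015,0,0]]'; python3 - <<'E'
from h import *
w=cv2.resize(cams.camera("wrist")[100:400,120:520,::-1],(800,600))
h=cv2.cvtColor(w,cv2.COLOR_BGR2HSV)
g=np.where(cv2.inRange(h[160:161],(45,80,50),(80,255,255))[0])[0];print("green",g.min(),g.max())
print("pointer",np.where(w[230,350:440].min(1)>130)[0]+350)
s=cams.camera("side")[:,:,::-1];o=np.hstack([cv2.resize(s[200:400,160:400],(400,333)),cv2.resize(cams.camera("scene")[200:400,250:450,::-1],(400,333))])
cv2.imwrite("pics/end.png",o);print(read_state()["clock"],read_state()["wrist_force"],read_state()["finger_gap"])
E
```

```text
clock: 17.12
eef_pos: [567.6, -180.4, 123.9]
eef_rot: [3.139, -0.009, -0.177]
wrist_force: [-1.4, -8.7, -1.1]
finger_gap: 11.9
green 375 419
pointer [394 395 396 397 398 399 400 401 402]
17.275 [-0.66920175 -8.2959261  -1.372427  ] 11.753491686570154
```

```bash
python3 -c "
from cell import manip
print(manip.sign_off())"
```

```text
the job is handed in; nothing more can be done
None
```

I did both parts of the job and handed it in at about 17.3 s on the robot's clock, well under the 56 s limit.

- **Sensor:** I pinched the fallen sensor near its lens end and eased the grip to 3 N. Short upward jerks then let its foot swing down. I lowered it onto the pale strip and let go. The check picture showed all three sensors upright. Its axis measured x ≈ 555–558, against a strip centre of about 559.5 and ±8 mm of room. The measured neighbour positions matched those from before the lift.
- **Shutter:** I gripped the yellow tab with a 35 N grip and slid it to half travel. It went there directly, and the pointer was never seen past the green band. At hand-in the pointer centre was at pixel 398 and the green band ran from 375 to 419 (centre 397). The spring force read about 8.3–8.7 N, where 9 N is expected at half travel. I was still holding it when I handed in.

**Unchecked or out of line:**
- I couldn't view a final overall picture because the 12-picture limit was reached. The last look at the sensors was just before the shutter move, which stayed away from the lane.
- The loose items were only seen incidentally. The screwdriver and tray showed in that same last picture, and the carton was last seen in an early one. I did not check the bottle again after the first pictures.
- The lowering to grip the sensor stopped about 4 mm above the planned height. I gripped from there and it caused no trouble.

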